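# Tip the standing box tube over and push it home in the corner of the welding jig

## Robot

A 7-joint arm with a two-finger parallel gripper is mounted at the origin on the work surface. World frame = base frame: x ahead of the robot, y to its left, z up, the work surface at z = 0. Lengths are in m, angles in rad, forces in N, time in s.
With the tool pointing down it reaches from about 0.425 to 1.025 m from the base axis. Payload 9.4 kg.
Tool frame: the origin (TCP) lies at the very end of the fingers, on their centre line; the grasp point (between the pads) lies 19 mm behind it; z points along the fingers, y is the line along which they close (so a half turn about z gives the same grasp; the last joint's range is limited). The gripper opens to 85 mm and grips with 20 to 120 N. Pads are 22 mm wide; open, the fingers measure 114 mm over their backs; the gripper's body (76 mm by 85 mm) begins 54 mm behind the grasp point. The pads swing forward as they close: fully open they stand 13 mm farther back than shut.
Start: joints at [1.242, 0.599, -0.003, 1.599, 0.002, 0.943, -0.08], TCP at [0.181, -0.702, 0.231] pointing down, gripper open.
Joint ranges: [-2.57, 2.57], [-0.35, 1.97], [-1.29, 1.29], [0.11, 2.56], [-1.05, 4.19], [0.11, 1.86], [-2.63, 2.63]. Speed limits (rad/s): [2.22, 2.22, 3.01, 3.01, 3.14, 3.14, 3.14].

## Interface

Orientations are given as [roll, pitch, yaw] about the fixed x, y, z axes, in that order (R = Rz(yaw) Ry(pitch) Rx(roll)).
In Python, from bench import state, cams, job, spotter gives the robot as it stands. The module is installed in compiled form; this text tells all that it offers.
- The arm moves only by the tool play_rows, never from a script. Its argument "increments" is a list of rows, each a list of 7 numbers: the turn, a rotation vector about the tool's x, y, z in rad, then the shift along the tool's x, y, z in cm, then the closure, from 0 (fully open) to 1 (shut). In form: [[rx, ry, rz, dx, dy, dz, jaw], ...]. A call has 1 to 20 rows; each row shifts and turns the commanded pose from where the row before left it, along the tool's axes as they then stand; what a row does not reach is not made up. A row lasts 1/10 s, in which the tool goes at most 50 mm and 8.59 degrees, less where a joint would pass 70% of its speed; a pose out of reach is approached as far as the arm can. A call is refused whole if a number of a shift passes 5 or a number of a turn 0.15, either way. A call with a gripper value outside its range is refused whole. The fingers move at their own pace and stop on an object; the grip force is fixed at half the most. Time passes only in rows, so rows that do not move let the fingers close. It gives the time, the measured TCP pose, the force, the opening and the grip force at its end, in the units of the state.
- state(): the state, without advancing time (a new reading comes with each control period).
- cams.snapshot(name): name is "scene" or "top"; returns the picture (480x640x3 uint8, blue, green, red); there is no depth.
- cams.get_calibration(name): a dict with "K" (3x3 intrinsics, pixels), "D" ([k1, k2, p1, p2, k3] as OpenCV has them; the pictures are not rectified), "R" (3x3) and "t" (3): a world point X has camera coordinates R X + t. Camera axes: x right, y down, z forward; pixel columns grow to the right and rows downward; lengths in m; the calibration is good to about 2 mm. A picture is of the moment at which its call begins. get_calibration takes no time and is no camera call.
- job.sign_off(): hands the job in; it is judged then, once.
Trained networks look in the newest picture that a camera, given by its name, has taken for a name from the list of things; names that differ only in an ending like _2 or _b are one class to them, and where a whole thing is asked for, a point or a joint stands for the part that bears it (a point fixed in the world has none). Each returns a list of dicts, best first, with "conf" (0 to 1); they miss things now and then, are a little off and sometimes report something else, mostly with a low value. They report only what shows in the picture. A call takes as long as a camera call.
- spotter.regions_of(camera, target): "pixels" (480x640 bool, what is visible of it).
- spotter.landmark_of(camera, target): "xyz" ([x, y, z] in m, in world coordinates, good to about 4 mm: a listed point, or the origin of a listed thing).
The state is a dict: "t": time; "joints": joint angles; "dq": joint speeds; "effort": joint torques, N m; "tcp_pos": TCP position; "tool_rot": TCP orientation; "contact_force": force on the tool from outside, world axes, zero at the start; "torque": the same for the moment, N m; "finger_gap": finger opening in m; "finger_force": force on a finger pad.
Only numpy, scipy, OpenCV 4.12 (cv2) and the standard library are available. Lean on these libraries where they do the work, as an engineer would, in place of code of your own. Each camera call takes 0.05 s, during which the arm holds its last target. There are 200 camera calls.

## Task

Push the tall square steel tube over so that it falls towards the jig's short end stop, then, only by pushing, slide it home into the corner of the jig: lying flat, its long side against the long fence and its open end (the end that was on top) against the end stop. Nothing may be gripped and lifted or carried; leave everything else on the bench where it is, and finish with the hand clear.

Things in the scene. Friction and masses are not known exactly. Their poses are not given: they have to be found in the camera images.
- tube_mid (a point): the centre of the tall box-section steel offcut, 40 x 40 mm square and 120 mm long, 3 mm walls, about 0.42 kg (varies), loose, standing on end on the bench at the start. It is the tallest square tube on the bench. Its z axis runs along its length towards the open end (up at the start); x and y are square to its flat sides. 60 mm from either end; the lower end is capped
- tube_top (a point): centre of the tube's open end (on top at the start), 60 mm from tube_mid along its z axis. Same axes
- jig_corner (a point): inner corner, at bench height, of the jig: two dark angle irons fixed to the bench in an L, upright legs 30 mm tall. Jig x points square through the long fence (inner face: plane x = 0, from y = -255 to +35 mm); jig y points along the fence to the short end stop (inner face: plane y = 0, from x = -110 to 0 mm). Work lies on the bench at x < 0, y < 0; home: tube centre at x -20, y -60, z 20 mm
- jig_stop (a point): middle of the top edge of the end stop's inner face, 30 mm above the bench, 55 mm from the corner; same axes as the corner. Upright legs are 4 mm thick, flat flanges reach 30 mm outwards. The tube starts standing 70 to 105 mm before the fence (x) and 185 to 225 mm before the stop (y), turned up to 0.2 rad from the jig
- stub: short open offcut of the same 40 mm square steel tube, 55 mm tall, standing; origin at the centre of its underside. Bystander
- pipe: short round steel pipe offcut, 42 mm diameter, 55 mm tall, standing; origin at the centre of its underside. Bystander
- magnet: red flat three-cornered welding magnet, 16 mm thick, about 90 mm sides, lying; origin at the centre of its underside. Bystander
- discs: stack of black cutting discs, 114 mm diameter, 12 mm tall; origin at the centre of its underside. Bystander
- tape: yellow and black tape measure, 70 x 36 x 65 mm tall; origin at the centre of its underside. Bystander
- tube: the same tube; origin at the centre of its capped end, 60 mm from tube_mid against the z axis

How it is judged:
By the outcome, as a careful person would: the job done as asked, in the order asked, and still so for the second after the job is handed in, with the robot touching nothing.
It also fails if it takes over 58 s, if anything falls off the work surface, if the arm or the gripper's body presses on something with over 40 N, if the wrist force passes 120 N, or if a joint passes its speed limit or range.

## Working session

There is one attempt and no reset: what is moved stays moved. The work goes in short steps, Python scripts to look and compute and a tool call to move; the robot and the scene stay as the last step left them, time stands still between calls to the robot, and variables do not carry over. Pictures are saved under pics/ and viewed, at most 10 in all, crops included, and the job is handed in when it is done.

Besides the shell and the picture viewer there is one more tool, called after "Emit:" as name(argument=value, ...), one argument or row to a line, values as JSON. play_rows: Moves the arm, as the interface text tells. Its arguments: {"type":"object","properties":{"increments":{"type":"array","items":{"type":"array","items":{"type":"number"}}}},"required":["increments"]}

```bash
mkdir -p pics; python3 - <<'E'
from bench import state,cams,job,spotter
import cv2,numpy as np
s=state();print({k:np.round(s[k],3).tolist() for k in('t','tcp_pos','tool_rot','contact_force','finger_gap')})
ims=[]
for c in('scene','top'):
    im=cams.snapshot(c);cv2.imwrite(f'pics/{c}0.png',im)
    for n in('tube_mid','tube_top','tube','jig_corner','jig_stop','stub','pipe','magnet','discs','tape'):
        print(c,n,[(round(d['conf'],2),np.round(d['xyz'],3).tolist()) for d in spotter.landmark_of(c,n)[:2]])
E
```

```text
{'t': 0.0, 'tcp_pos': [0.18, -0.702, 0.23], 'tool_rot': [-3.14, 0.0, 0.252], 'contact_force': [0.636, 0.253, 0.358], 'finger_gap': 0.085}
scene tube_mid [(0.53, [0.574, 0.166, -0.002])]
scene tube_top [(0.62, [0.554, -0.133, 0.123])]
scene tube [(0.74, [0.552, -0.138, 0.0])]
scene jig_corner [(0.89, [0.636, 0.092, 0.001])]
scene jig_stop [(0.73, [0.582, 0.088, 0.03])]
scene stub [(0.95, [0.574, 0.166, -0.002]), (0.57, [0.552, -0.136, 0.122])]
scene pipe [(0.67, [0.429, 0.054, -0.002])]
scene magnet [(0.49, [0.46, -0.32, 0.003]), (0.3, [0.641, -0.4, 0.0])]
scene discs [(0.78, [0.64, -0.399, -0.003])]
scene tape [(0.8, [0.448, 0.311, 0.001])]
top tube_mid [(0.6, [0.551, -0.137, 0.061])]
top tube_top [(0.63, [0.551, -0.134, 0.118]), (0.45, [0.457, -0.322, -0.001])]
top tube [(0.91, [0.548, -0.138, 0.001])]
top jig_corner [(0.8, [0.636, 0.092, -0.002]), (0.25, [0.427, 0.057, -0.0])]
top jig_stop [(0.62, [0.576, 0.084, 0.03]), (0.41, [0.549, -0.135, 0.122])]
top stub [(0.69, [0.571, 0.168, -0.003])]
top pipe [(0.65, [0.43, 0.059, -0.002])]
top magnet [(0.86, [0.459, -0.319, -0.004])]
top discs [(0.8, [0.643, -0.401, -0.001])]
top tape [(0.96, [0.448, 0.308, -0.003])]
```

View pics/scene0.png

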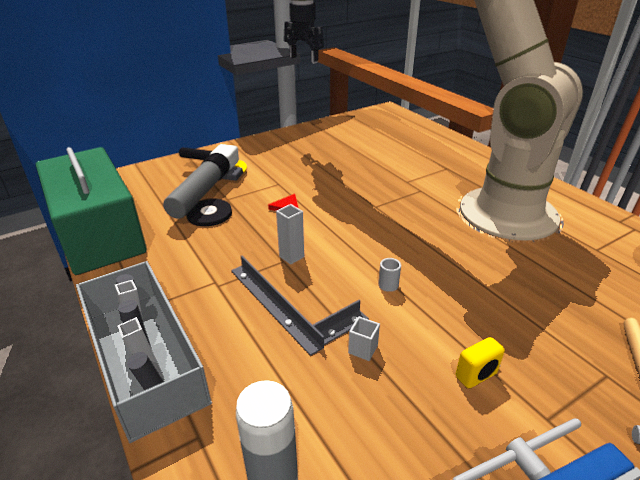

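View pics/top0.png

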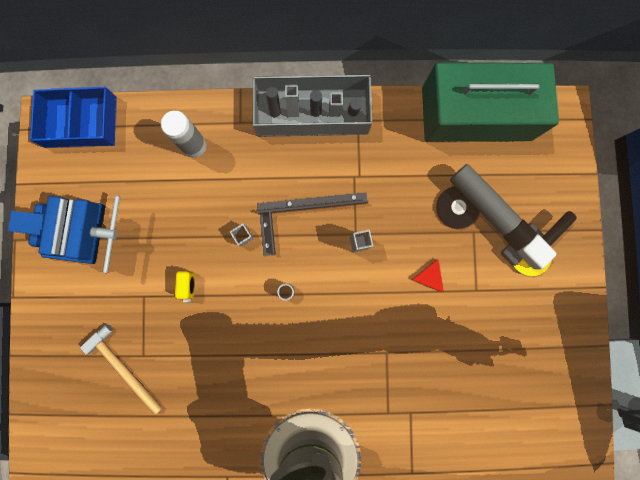

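The scene picture shows the tube at (290,235) and the jig's corner at (318,345). In the top picture the tube is at (362,240) and the corner at (265,210), with the stub behind the stop. Next I'll rectify the top view to get the angles.

```bash
cat > h.py <<'E'
from bench import state,cams,job,spotter
import cv2,numpy as np
def rect(im,c,z,x0=.40,x1=.70,y0=-.25,y1=.15,s=2000):
    k=cams.get_calibration(c)
    rows,cols=int((x1-x0)*s),int((y1-y0)*s)
    v,u=np.mgrid[0:rows,0:cols]   # up = +x, left = +y
    P=np.stack([x1-v/s,y1-u/s,np.full(v.shape,z)],-1).reshape(-1,3).astype(float)
    p,_=cv2.projectPoints(P,cv2.Rodrigues(np.array(k['R']))[0],np.array(k['t'],float),np.array(k['K']),np.array(k['D']))
    m=p.reshape(rows,cols,2).astype(np.float32)
    return cv2.remap(im,m[...,0],m[...,1],cv2.INTER_CUBIC)
E
python3 - <<'E'
from h import *
im=cv2.imread('pics/top0.png')
a=rect(im,'top',.03);b=rect(im,'top',.12)
# tube part from z=.12 plane, jig from z=.03 plane
a[200:600,400:]=b[200:600,400:]
cv2.imwrite('pics/rect0.png',a)
E
```

```text
(no output)
```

View pics/rect0.png

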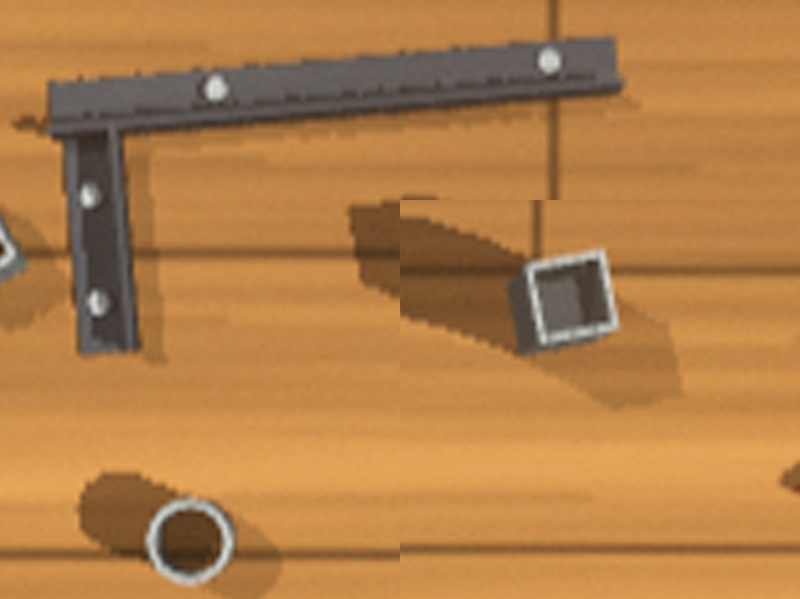

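Rectified view:
- The fence's inner edge runs (50,136) to (622,90), so the jig yaw is about 0.08 and the corner is about (0.6355, 0.090).
- The tube's top is centred at (572,297), so the tube is at (0.5515, -0.136) with yaw about 0.215.

Both fit the networks' reports.

Emit:
play_rows(
  increments=[
    [0,0,0,3.12,-2.53,0,1],
    [0,0,0,3.12,-2.53,0,1],
    [0,0,0,3.12,-2.53,0,1],
    [0,0,0,3.12,-2.53,0,1],
    [0,0,0,3.12,-2.53,0,1],
    [0,0,0,3.12,-2.53,0,1],
    [0,0,0,3.12,-2.53,0,1],
    [0,0,0,3.12,-2.53,0,1],
    [0,0,0,3.12,-2.53,0,1],
    [0,0,0,3.12,-2.53,0,1],
    [0,0,0,3.12,-2.53,0,1],
    [0,0,0,3.12,-2.53,0,1],
    [0,0,0,3.12,-2.53,0,1],
    [0,0,0,3.12,-2.53,0,1],
    [0,0,0,3.12,-2.53,0,1],
    [0,0,0,3.12,-2.53,0,1],
  ],
)

```text
t: 2.7
tcp_pos: [0.5641, -0.1843, 0.2315]
tool_rot: [3.141, -0.0, 0.252]
contact_force: [0.2, -0.4, 0.2]
finger_gap: 0.0003
finger_force: 0.0
```

Emit:
play_rows(
  increments=[
    [0,0,-0.14,0,0,0,1],
    [0,0,-0.14,0,0,0,1],
    [0,0,-0.14,0,0,0,1],
    [0,0,-0.14,0,0,0,1],
    [0,0,-0.14,0,0,0,1],
    [0,0,-0.14,0,0,0,1],
    [0,0,-0.14,0,0,0,1],
    [0,0,-0.14,0,0,0,1],
    [0,0,-0.14,0,0,0,1],
    [0,0,-0.14,0,0,0,1],
    [0,0,-0.13,0,0,0,1],
    [0,0,0,0,0,0,1],
    [0,0,0,0,0,0,1],
  ],
)

```text
t: 4.0
tcp_pos: [0.5632, -0.186, 0.2313]
tool_rot: [3.142, -0.0, 1.778]
contact_force: [0.4, -0.4, -0.1]
finger_gap: 0.0001
finger_force: 0.0
```

Emit:
play_rows(
  increments=[
    [0,0,0,0,0,3.3,1],
    [0,0,0,0,0,3.3,1],
    [0,0,0,0,0,3.3,1],
    [0,0,0,0,0,3.2,1],
    [0,0,0,0,0,0,1],
    [0,0,0,0.5,0,0,1],
    [0,0,0,0.5,0,0,1],
    [0,0,0,0.4,0,0,1],
    [0,0,0,0.3,0,0,1],
    [0,0,0,0.3,0,0,1],
    [0,0,0,0.3,0,0,1],
    [0,0,0,0.3,0,0,1],
    [0,0,0,0.3,0,0,1],
    [0,0,0,0.3,0,0,1],
  ],
)

```text
t: 5.4
tcp_pos: [0.5565, -0.1543, 0.1002]
tool_rot: [-3.142, 0.0, 1.782]
contact_force: [0.1, -1.1, -0.1]
finger_gap: -0.0
finger_force: 0.4
```

```bash
python3 - <<'E'
from h import *
im=cams.snapshot('scene')
cv2.imwrite('pics/s1.png',cv2.resize(im[150:350,180:440],None,fx=3,fy=3))
E
```

```text
(no output)
```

View pics/s1.png

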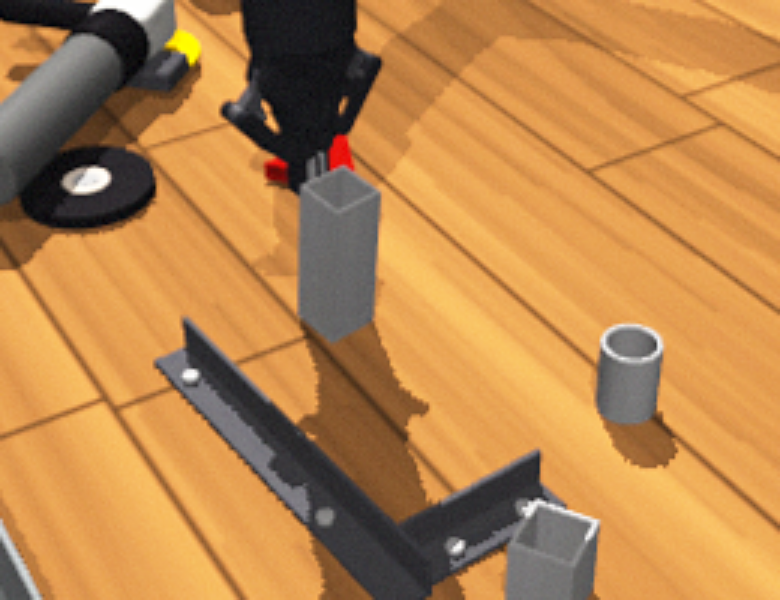

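The hand is behind the tube's top, centred on its back face in the crop at (330,180), and touching it lightly. I'll keep pushing.

Emit:
play_rows(
  increments=[
    [0,0,0,0.4,0,0,1],
    [0,0,0,0.4,0,0,1],
    [0,0,0,0.4,0,0,1],
    [0,0,0,0.4,0,0,1],
    [0,0,0,0.4,0,0,1],
    [0,0,0,0.4,0,0,1],
    [0,0,0,0.4,0,0,1],
    [0,0,0,0.4,0,0,1],
  ],
)

```text
t: 6.25
tcp_pos: [0.5497, -0.1227, 0.1002]
tool_rot: [-3.141, -0.0, 1.782]
contact_force: [-0.4, 0.1, 0.2]
finger_gap: -0.0002
finger_force: 0.0
```

```bash
python3 - <<'E'
from h import *
im=cams.snapshot('scene')
cv2.imwrite('pics/s2.png',cv2.resize(im[150:350,180:440],None,fx=3,fy=3))
for n in('tube_mid','tube_top','tube'):
        print(n,[(round(d['conf'],2),np.round(d['xyz'],3).tolist()) for d in spotter.landmark_of('scene',n)[:2]])
E
```

```text
tube_mid [(0.72, [0.544, -0.102, 0.062])]
tube_top [(0.59, [0.539, -0.074, 0.117])]
tube [(0.93, [0.552, -0.134, 0.008])]
```

View pics/s2.png

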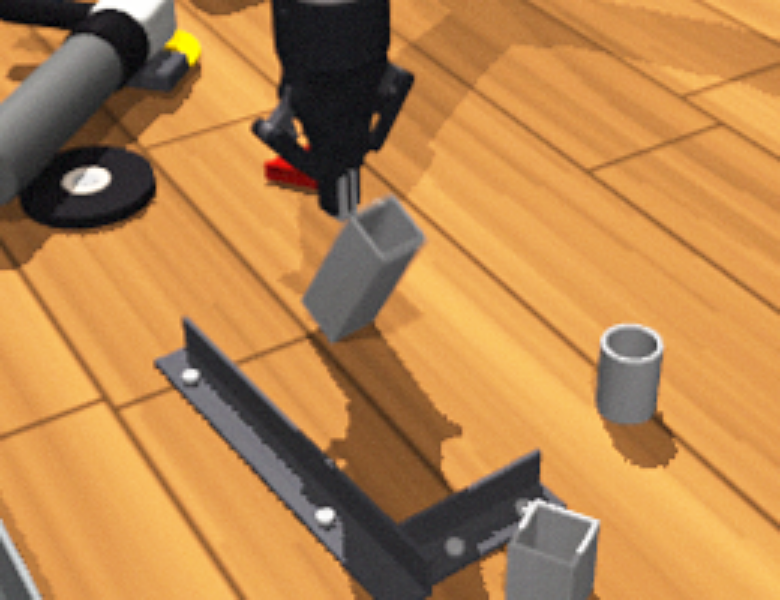

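The tube is already past its balance point and falling towards the stop. It leans about 30° in the crop, from (340,330) to (400,220). I'll let it land, then raise the hand and turn it.

Emit:
play_rows(
  increments=[
    [0,0,0,0,0,0,1],
    [0,0,0,-1,0,0,1],
    [0,0,0,-1,0,0,1],
    [0,0,0,0,0,-3,1],
    [0,0,0,0,0,-3,1],
    [0,0,0.14,0,0,-3,0],
    [0,0,0.14,0,0,0,0],
    [0,0,0.14,0,0,0,0],
    [0,0,0.14,0,0,0,0],
    [0,0,0.14,0,0,0,0],
    [0,0,0.14,0,0,0,0],
    [0,0,0.14,0,0,0,0],
    [0,0,0.14,0,0,0,0],
    [0,0,0.14,0,0,0,0],
    [0,0,0.14,0,0,0,0],
    [0,0,0.14,0,0,0,0],
    [0,0,0.14,0,0,0,0],
    [0,0,0.02,0,0,0,0],
    [0,0,0,0,0,0,0],
  ],
)

```text
t: 8.35
tcp_pos: [0.554, -0.1433, 0.1902]
tool_rot: [3.141, 0.0, 0.084]
contact_force: [0.1, 0.3, -0.5]
finger_gap: 0.0852
finger_force: 0.0
```

```bash
python3 - <<'E'
from h import *
th=.08;J=np.array([[np.cos(th),np.sin(th)],[-np.sin(th),np.cos(th)]]);c=np.array([.6355,.09])
im=cams.snapshot('scene');im2=cams.snapshot('top')
for cam in('scene','top'):
  for n in('tube_mid','tube_top','tube'):
    for d in spotter.landmark_of(cam,n)[:1]: print(cam,n,round(d['conf'],2),np.round(d['xyz'],3),'jig',np.round(J@(np.array(d['xyz'][:2])-c),3))
a=rect(im2,'top',.04);b=rect(im,'scene',.04)
cv2.imwrite('pics/r2.png',np.vstack([cv2.resize(a,(400,300)),cv2.resize(b,(400,300))]))
print(np.round(state()['tcp_pos'],4),np.round(state()['tool_rot'],3))
E
```

```text
scene tube_mid 0.67 [ 0.536 -0.056  0.019] jig [-0.111 -0.138]
scene tube_top 0.71 [0.526 0.001 0.021] jig [-0.116 -0.08 ]
scene tube 0.7 [ 0.546 -0.12   0.022] jig [-0.106 -0.202]
top tube_mid 0.82 [ 0.533 -0.059  0.026] jig [-0.114 -0.14 ]
top tube_top 0.64 [0.523 0.006 0.021] jig [-0.119 -0.075]
top tube 0.76 [ 0.548 -0.118  0.019] jig [-0.104 -0.2  ]
[ 0.5539 -0.1428  0.1902] [-3.142  0.     0.082]
```

View pics/r2.png

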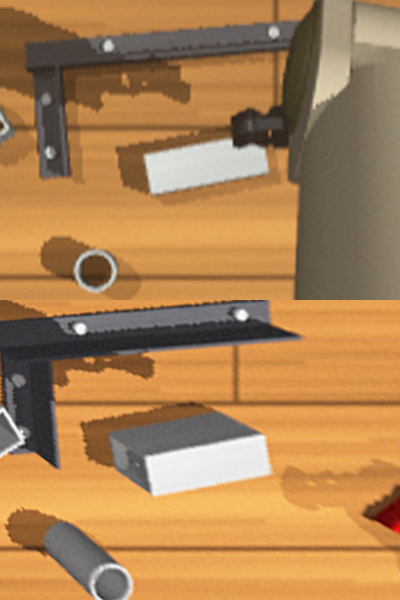

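The tube lies flat. Its mid is at jig (-0.112, -0.139), about 0.1 rad off parallel, with its open end towards the stop. Next I'll push it sideways with the open fingers spanning its length.

Emit:
play_rows(
  increments=[
    [0,0,0,-2.5,-2.9,0,0],
    [0,0,0,-2.5,-2.9,0,0],
    [0,0,0,-2.5,-2.8,0,0],
    [0,0,0,0,0,3.7,0],
    [0,0,0,0,0,3.7,0],
    [0,0,0,0,0,3.7,0],
    [0,0,0,0,0,3.7,0],
    [0,0,0,0,0,3.6,0],
    [0,0,0,0,0,0,0],
    [0,0,0,0,0,0,0],
  ],
)

```text
t: 9.75
tcp_pos: [0.4724, -0.0632, 0.0063]
tool_rot: [3.142, 0.0, 0.082]
contact_force: [0.6, -0.9, 1.2]
finger_gap: 0.0854
finger_force: 0.0
```

Emit:
play_rows(
  increments=[
    [0,0,0,0.8,0,0,0],
    [0,0,0,0.8,0,0,0],
    [0,0,0,0.8,0,0,0],
    [0,0,0,0.8,0,0,0],
    [0,0,0,0.8,0,0,0],
    [0,0,0,0.8,0,0,0],
    [0,0,0,0.8,0,0,0],
    [0,0,0,0.8,0,0,0],
    [0,0,0,0.8,0,0,0],
    [0,0,0,0.8,0,0,0],
    [0,0,0,0.8,0,0,0],
    [0,0,0,0.8,0,0,0],
    [0,0,0,0.5,0,0,0],
    [0,0,0,0.5,0,0,0],
    [0,0,0,0.3,0,0,0],
    [0,0,0,0,0,0,0],
  ],
)

```text
t: 11.35
tcp_pos: [0.5817, -0.0541, 0.0062]
tool_rot: [3.142, -0.001, 0.082]
contact_force: [-1.0, 0.8, -0.2]
finger_gap: 0.0857
finger_force: 0.4
```

```bash
python3 - <<'E'
from h import *
th=.08;J=np.array([[np.cos(th),np.sin(th)],[-np.sin(th),np.cos(th)]]);c=np.array([.6355,.09])
im=cams.snapshot('scene');cams.snapshot('top')
for cam in('scene','top'):
  for n in('tube_mid','tube_top','tube'):
    for d in spotter.landmark_of(cam,n)[:1]: print(cam,n,round(d['conf'],2),np.round(d['xyz'],3),'jig',np.round(J@(np.array(d['xyz'][:2])-c),3))
s=state();print('tcp jig',np.round(J@(np.array(s['tcp_pos'])[:2]-c),4),np.round(s['tool_rot'],3),np.round(s['contact_force'],1))
cv2.imwrite('pics/s3.png',cv2.resize(im[180:380,200:440],None,fx=2.5,fy=2.5))
E
```

```text
scene tube_mid 0.87 [ 0.612 -0.047  0.022] jig [-0.034 -0.134]
scene tube_top 0.93 [0.607 0.008 0.022] jig [-0.035 -0.08 ]
scene tube 0.67 [ 0.617 -0.113  0.02 ] jig [-0.035 -0.201]
top tube 0.7 [0.581 0.085 0.032] jig [-0.055 -0.001]
tcp jig [-0.0657 -0.1394] [ 3.142e+00 -1.000e-03  8.200e-02] [-0.1  0.6 -0.4]
```

View pics/s3.png

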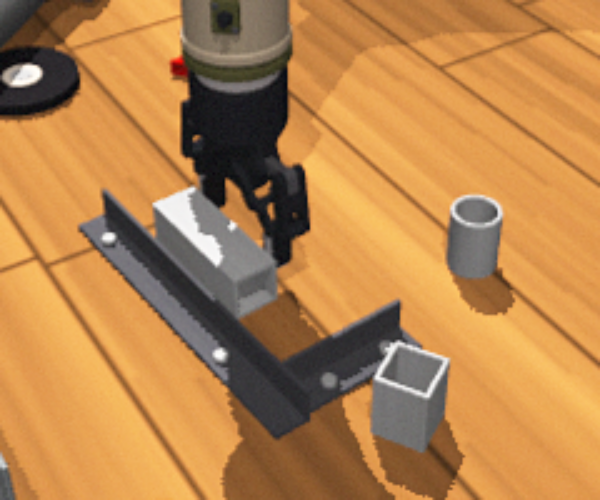

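The tube is now parallel, at about x -35 mm with a gap of about 15 mm to the fence. It sits under the hand in the crop, between (190,200) and (250,300). I'll close the gap gently, watching the force.

Emit:
play_rows(
  increments=[
    [0,0,0,0.3,0,0,0],
    [0,0,0,0.3,0,0,0],
    [0,0,0,0.3,0,0,0],
    [0,0,0,0.2,0,0,0],
    [0,0,0,0.1,0,0,0],
    [0,0,0,0.1,0,0,0],
    [0,0,0,0,0,0,0],
  ],
)

```text
t: 12.45
tcp_pos: [0.5939, -0.0532, 0.0062]
tool_rot: [3.142, 0.0, 0.082]
contact_force: [-3.4, -0.8, 2.7]
finger_gap: 0.0855
finger_force: 1.9
```

Emit:
play_rows(
  increments=[
    [0,0,0,0.1,0,0,0],
    [0,0,0,0.1,0,0,0],
    [0,0,0,0.1,0,0,0],
    [0,0,0,0,0,0,0],
  ],
)

```text
t: 12.85
tcp_pos: [0.5967, -0.0529, 0.0062]
tool_rot: [3.142, 0.001, 0.082]
contact_force: [-4.5, -0.1, 1.6]
finger_gap: 0.0853
finger_force: 2.2
```

Emit:
play_rows(
  increments=[
    [0,0,0,0.1,0,0,0],
    [0,0,0,0.1,0,0,0],
    [0,0,0,0,0,0,0],
  ],
)

```text
t: 13.15
tcp_pos: [0.5966, -0.0529, 0.0061]
tool_rot: [-3.141, 0.004, 0.082]
contact_force: [-9.4, -1.1, 6.7]
finger_gap: 0.0855
finger_force: 4.9
```

Emit:
play_rows(
  increments=[
    [0,0,0,0.1,0,0,0],
    [0,0,0,0.1,0,0,0],
    [0,0,0,0,0,0,0],
  ],
)

```text
t: 13.45
tcp_pos: [0.5966, -0.0529, 0.0061]
tool_rot: [-3.141, 0.008, 0.082]
contact_force: [-14.0, -0.9, 11.0]
finger_gap: 0.0857
finger_force: 7.6
```

The tube is seated on the fence: the force rises while the TCP stays put. Now I'll move round to the capped end.

Emit:
play_rows(
  increments=[
    [0,0,0,-1,0,0,0],
    [0,0,0,-2,0,0,0],
    [0,0,0,0,0,-3,0],
    [0,0,0,0,0,-3,1],
    [0,0,0,0,0,-3,1],
    [0,0,0,0,3.3,0,1],
    [0,0,0,0,3.3,0,1],
    [0,0,0,0,3.2,0,1],
    [0,0,0,2,0,0,1],
    [0,0,0,2,0,0,1],
    [0,0,0,1.5,0,0,1],
    [0,0,0,0,0,0,1],
    [0,0,0,0,0,0,1],
  ],
)

```text
t: 14.75
tcp_pos: [0.6339, -0.1482, 0.0962]
tool_rot: [3.141, -0.001, 0.082]
contact_force: [-0.7, 0.4, -0.4]
finger_gap: -0.0001
finger_force: 0.0
```

```bash
python3 - <<'E'
from h import *
th=.08;J=np.array([[np.cos(th),np.sin(th)],[-np.sin(th),np.cos(th)]]);c=np.array([.6355,.09])
im=cams.snapshot('scene')
for n in('tube_mid','tube_top','tube'):
    for d in spotter.landmark_of('scene',n)[:1]: print(n,round(d['conf'],2),'jig',np.round(J@(np.array(d['xyz'][:2])-c),3))
s=state();print('tcp jig',np.round(J@(np.array(s['tcp_pos'])[:2]-c),4),np.round(s['tool_rot'],3),np.round(s['contact_force'],1),s['tcp_pos'])
E
```

```text
tube_mid 0.58 jig [-0.02  -0.138]
tube_top 0.74 jig [-0.018 -0.08 ]
tube 0.78 jig [-0.018 -0.202]
tcp jig [-0.0214 -0.2374] [3.141 0.    0.082] [-1.   0.1  0.2] [ 0.6331048  -0.14838357  0.0963359 ]
```

Emit:
play_rows(
  increments=[
    [0,0,0,0,0,2.8,1],
    [0,0,0,0,0,2.8,1],
    [0,0,0,0,0,2.8,1],
    [0,0,0,0,0,0,1],
    [0,0,0,0,-0.8,0,1],
    [0,0,0,0,-0.6,0,1],
    [0,0,0,0,-0.6,0,1],
    [0,0,0,0,-0.6,0,1],
    [0,0,0,0,-0.6,0,1],
    [0,0,0,0,-0.6,0,1],
    [0,0,0,0,-0.6,0,1],
    [0,0,0,0,-0.6,0,1],
    [0,0,0,0,-0.6,0,1],
    [0,0,0,0,-0.6,0,1],
    [0,0,0,0,-0.6,0,1],
    [0,0,0,0,-0.6,0,1],
    [0,0,0,0,-0.6,0,1],
    [0,0,0,0,-0.6,0,1],
    [0,0,0,0,-0.4,0,1],
    [0,0,0,0,0,0,1],
  ],
)

```text
t: 16.95
tcp_pos: [0.627, -0.0587, 0.0131]
tool_rot: [3.141, -0.002, 0.082]
contact_force: [0.4, -2.9, 1.8]
finger_gap: -0.0001
finger_force: 1.3
```

```bash
python3 - <<'E'
from h import *
th=.08;J=np.array([[np.cos(th),np.sin(th)],[-np.sin(th),np.cos(th)]]);c=np.array([.6355,.09])
im=cams.snapshot('scene')
for n in('tube_mid','tube_top','tube'):
    for d in spotter.landmark_of('scene',n)[:1]: print(n,round(d['conf'],2),'jig',np.round(J@(np.array(d['xyz'][:2])-c),3))
s=state();print('tcp jig',np.round(J@(np.array(s['tcp_pos'])[:2]-c),4),np.round(s['tool_rot'],3),np.round(s['contact_force'],1))
cv2.imwrite('pics/s4.png',cv2.resize(im[180:380,200:440],None,fx=2.5,fy=2.5))
E
```

```text
tube_mid 0.8 jig [-0.021 -0.074]
tube_top 0.92 jig [-0.019 -0.015]
tube 0.57 jig [-0.018 -0.136]
tcp jig [-0.0207 -0.1475] [ 3.141e+00 -1.000e-03  8.200e-02] [ 0.5 -2.7  1.8]
```

View pics/s4.png

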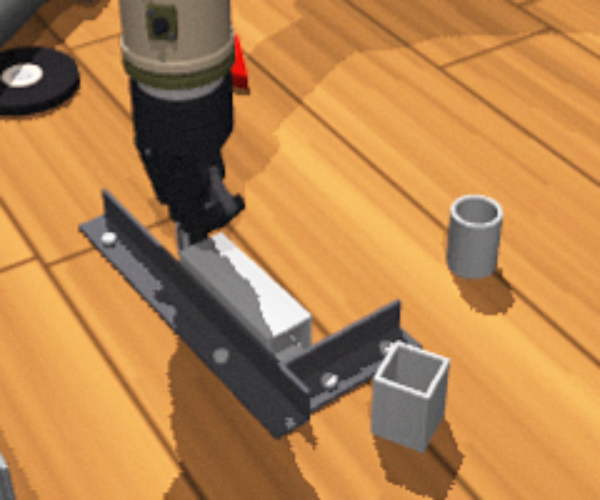

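The tube lies along the fence, with its open end at (300,345) in the crop, about 15 mm short of the stop. I'll push on gently.

Emit:
play_rows(
  increments=[
    [0,0,0,0,-0.3,0,1],
    [0,0,0,0,-0.3,0,1],
    [0,0,0,0,-0.3,0,1],
    [0,0,0,0,-0.2,0,1],
    [0,0,0,0,-0.1,0,1],
    [0,0,0,0,-0.1,0,1],
    [0,0,0,0,0,0,1],
  ],
)

```text
t: 17.85
tcp_pos: [0.6253, -0.0463, 0.0124]
tool_rot: [3.141, -0.0, 0.081]
contact_force: [0.4, -4.9, 4.5]
finger_gap: -0.0002
finger_force: 2.4
```

Emit:
play_rows(
  increments=[
    [0,0,0,0,-0.1,0,1],
    [0,0,0,0,-0.1,0,1],
    [0,0,0,0,-0.1,0,1],
    [0,0,0,0,0,0,1],
  ],
)

```text
t: 18.25
tcp_pos: [0.6251, -0.0433, 0.0124]
tool_rot: [3.141, -0.0, 0.081]
contact_force: [-0.1, -3.9, 3.9]
finger_gap: -0.0002
finger_force: 2.4
```

Emit:
play_rows(
  increments=[
    [0,0,0,0,-0.1,0,1],
    [0,0,0,0,-0.1,0,1],
    [0,0,0,0,-0.1,0,1],
    [0,0,0,0,0,0,1],
  ],
)

```text
t: 18.65
tcp_pos: [0.6249, -0.0427, 0.0124]
tool_rot: [3.139, -0.0, 0.079]
contact_force: [1.9, -11.3, 4.1]
finger_gap: -0.0
finger_force: 5.7
```

Emit:
play_rows(
  increments=[
    [0,0,0,0,-0.1,0,1],
    [0,0,0,0,-0.1,0,1],
    [0,0,0,0,0,0,1],
  ],
)

```text
t: 18.95
tcp_pos: [0.6251, -0.0426, 0.0125]
tool_rot: [3.137, -0.001, 0.078]
contact_force: [2.0, -15.1, 3.2]
finger_gap: -0.0002
finger_force: 8.3
```

It is seated on the stop. I'll back off and look, then settle it on the fence once more.

Emit:
play_rows(
  increments=[
    [0,0,0,0,1,0,1],
    [0,0,0,0,1.5,0,1],
    [0,0,0,0,0,-3,1],
    [0,0,0,0,0,-3,1],
    [0,0,0,0,0,-3,1],
    [0,0,0,-3,0,0,1],
    [0,0,0,-3,0,0,1],
    [0,0,0,0,0,0,1],
  ],
)

```text
t: 19.75
tcp_pos: [0.5623, -0.0679, 0.1022]
tool_rot: [-3.141, 0.005, 0.081]
contact_force: [0.2, 0.1, 0.3]
finger_gap: 0.0
finger_force: 0.0
```

```bash
python3 - <<'E'
from h import *
th=.08;J=np.array([[np.cos(th),np.sin(th)],[-np.sin(th),np.cos(th)]]);c=np.array([.6355,.09])
im=cams.snapshot('scene')
for n in('tube_mid','tube_top','tube'):
    for d in spotter.landmark_of('scene',n)[:1]: print(n,round(d['conf'],2),'jig',np.round(J@(np.array(d['xyz'][:2])-c),3))
s=state();print('tcp jig',np.round(J@(np.array(s['tcp_pos'])[:2]-c),4),s['tcp_pos'][2],np.round(s['tool_rot'],3))
cv2.imwrite('pics/s5.png',cv2.resize(im[220:370,220:400],None,fx=4,fy=4,interpolation=cv2.INTER_CUBIC))
E
```

```text
tube_mid 0.68 jig [-0.023 -0.056]
tube_top 0.65 jig [-0.02 -0.  ]
tube 0.66 jig [-0.018 -0.122]
tcp jig [-0.08   -0.1513] 0.10221248963394917 [-3.141e+00 -1.000e-03  8.200e-02]
```

View pics/s5.png

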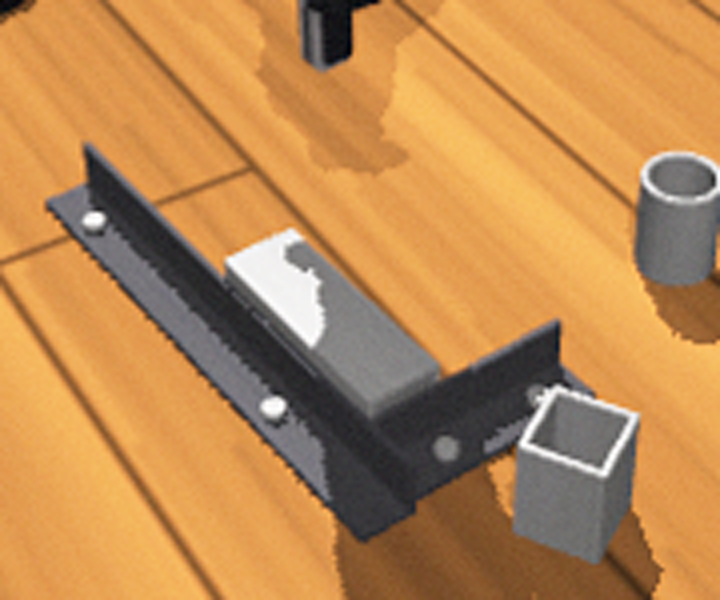

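The picture shows the tube in the corner: its open end is on the stop at (400,395) and its long side is along the fence. One light nudge sideways will make sure of the fence contact.

Emit:
play_rows(
  increments=[
    [0,0,0,0,-3,0,1],
    [0,0,0,0,-3,0,1],
    [0,0,0,0,-3,0,1],
    [0,0,0,0,0,3,1],
    [0,0,0,0,0,3,1],
    [0,0,0,0,0,3,1],
    [0,0,0,0,0,0,1],
    [0,0,0,1,0,0,1],
    [0,0,0,0.8,0,0,1],
    [0,0,0,0.4,0,0,1],
    [0,0,0,0.3,0,0,1],
    [0,0,0,0.2,0,0,1],
    [0,0,0,0.2,0,0,1],
    [0,0,0,0,0,0,1],
  ],
)

```text
t: 21.35
tcp_pos: [0.5886, 0.0247, 0.0124]
tool_rot: [-3.142, -0.0, 0.082]
contact_force: [-0.0, -0.3, -0.6]
finger_gap: 0.0
finger_force: 0.0
```

Emit:
play_rows(
  increments=[
    [0,0,0,0.1,0,0,1],
    [0,0,0,0.1,0,0,1],
    [0,0,0,0.1,0,0,1],
    [0,0,0,0,0,0,1],
  ],
)

```text
t: 21.75
tcp_pos: [0.5901, 0.0248, 0.0121]
tool_rot: [3.142, 0.003, 0.082]
contact_force: [-4.4, -0.6, 3.6]
finger_gap: 0.0001
finger_force: 2.5
```

Emit:
play_rows(
  increments=[
    [0,0,0,0.1,0,0,1],
    [0,0,0,0.1,0,0,1],
    [0,0,0,0.1,0,0,1],
    [0,0,0,0,0,0,1],
  ],
)

```text
t: 22.15
tcp_pos: [0.5901, 0.0248, 0.012]
tool_rot: [3.142, 0.008, 0.082]
contact_force: [-12.3, -0.1, 9.9]
finger_gap: 0.0001
finger_force: 6.5
```

Emit:
play_rows(
  increments=[
    [0,0,0,-1,0,0,1],
    [0,0,0,-2,0,0,1],
    [0,0,0,-1,0,-1,1],
    [0,0,0,0,0,-3,1],
    [0,0,0,0,0,-4,1],
    [0,0,0,0,0,-4,1],
    [0,0,0,0,4,-3,1],
    [0,0,0,0,4,0,1],
    [0,0,0,0,4,0,1],
    [0,0,0,0,4,0,1],
    [0,0,0,0,4,0,1],
    [0,0,0,0,0,0,1],
    [0,0,0,0,0,0,1],
  ],
)

```text
t: 23.45
tcp_pos: [0.571, -0.1787, 0.1629]
tool_rot: [3.141, -0.001, 0.079]
contact_force: [-0.3, 1.5, 0.5]
finger_gap: 0.0001
finger_force: 0.0
```

```bash
python3 - <<'E'
from h import *
th=.08;J=np.array([[np.cos(th),np.sin(th)],[-np.sin(th),np.cos(th)]]);c=np.array([.6355,.09])
for cam in('top','scene'):
  im=cams.snapshot(cam)
  for n in('tube_mid','tube_top','tube','stub','pipe'):
    for d in spotter.landmark_of(cam,n)[:1]: print(cam,n,round(d['conf'],2),np.round(d['xyz'],3),'jig',np.round(J@(np.array(d['xyz'][:2])-c),3))
cv2.imwrite('pics/s6.png',cv2.resize(im[220:370,220:400],None,fx=4,fy=4,interpolation=cv2.INTER_CUBIC))
E
```

```text
top tube_mid 0.62 [0.622 0.029 0.021] jig [-0.019 -0.06 ]
top tube_top 0.8 [0.614 0.092 0.02 ] jig [-0.022  0.003]
top tube 0.68 [ 0.623 -0.03   0.022] jig [-0.022 -0.118]
top stub 0.67 [ 0.574  0.168 -0.001] jig [-0.055  0.082]
top pipe 0.45 [ 0.43   0.057 -0.002] jig [-0.207 -0.017]
scene tube_mid 0.74 [0.618 0.031 0.021] jig [-0.022 -0.058]
scene tube_top 0.92 [0.614 0.088 0.022] jig [-0.021 -0.001]
scene tube 0.97 [ 0.626 -0.031  0.017] jig [-0.019 -0.119]
scene stub 0.7 [ 0.574  0.167 -0.002] jig [-0.055  0.082]
scene pipe 0.69 [ 0.426  0.058 -0.001] jig [-0.212 -0.015]
```

View pics/s6.png

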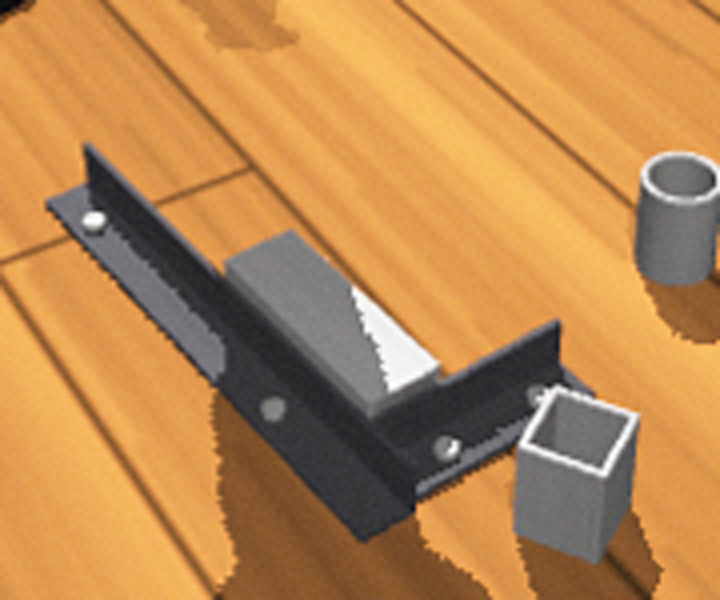

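The tube is home in the corner, at jig (-20, -60) mm to within 2 mm. The stub and pipe haven't moved and the hand is clear, so I'll hand the job in.

```bash
python3 -c "
from bench import job
print(job.sign_off())"
```

```text
the job is handed in; nothing more can be done
None
```

I pushed the tube over towards the end stop and slid it flat into the jig corner, its long side on the fence and its open end on the stop, with the hand clear; the job was handed in at about 24 s of the 58 s, and sign-off returned no verdict.

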